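# Load a glass column into the column heater

## Task

Load the packed glass column into the column heater: slide its white domed inlet end fully into the white socket, let go, and then, without gripping it, push near the outlet end to swing the column round about the socket until the outlet has snapped past the spring roller and rests against the saddle's stop. The column is glass, so feel your way and keep the push gentle, under 15 N. Leave the other things on the bench where they are.

Things in the scene. Friction and masses are not known exactly. Their poses are not given: they have to be found in the camera images.
- heater: Column heater fixed on the bench, place and yaw vary. Bare aluminium deck 250 x 400 x 16 mm; origin at the centre of its underside, y along it towards the socket end, x across it towards the cream housing (66 mm high, x +125 to +210), z up. Dark finned heater cheek at x +77 to +107, y -53 to +57 mm, 42 mm above the deck. A 38 mm high blue saddle stands at the -y end.
- socket (a point): Centre of the inlet socket: the inlet ball's centre lies here when fully home; at (+50, +125, +34) mm in the heater frame. White block, 57 mm wide, 39 mm above the deck; pocket 25 mm wide, 33 mm high, roofed, open to -y: end wall 11.5 mm past this point, mouth 3 mm before it, flared lead-in to 9 mm before it. The column may enter at an angle and pivots about this point.
- berth (a point): Where the seated column's middle would lie with the saddle at its nominal place: (+50, 0, +34) mm in the heater frame, axis along y. The saddle (rubber stop for the yellow nut on its +x side, spring roller at the spigot's end) is adjustable for other columns and is screwed down up to 12 mm either way from nominal along the heater's x. That offset is not measured: find the stop by feel.
- column_mid (a point): Middle of the loose glass column (0.28 to 0.46 kg), on its axis; y along it towards the inlet, z up. Glass tube 25 mm in diameter with beige packing, 132 mm long, between two hex nuts. Axis 18 mm above the deck it lies on. It starts with the inlet 20 to 50 mm from the socket and the outlet swung out 0.35 to 0.5 rad to the heater's -x side. Any grip is on glass.
- inlet (a point): Centre of the white inlet ball, 22 mm in diameter, 125 mm from the column's middle on its axis (+y). A white neck, 16 mm in diameter and 24 mm long, joins it to the blue nut (36 mm across flats, 35 mm long, 66 to 101 mm from the middle).
- yellow_nut (a point): Middle of the yellow outlet nut on the column's axis, 83.5 mm from the column's middle (-y): a good place to push. Hexagon 36 mm across flats, a flat down, corners to the sides (41.6 mm across them), 35 mm long. Its far corner meets the saddle's stop.
- outlet (a point): Centre of the round end of the steel outlet spigot, 16 mm in diameter, 113 mm from the column's middle (-y). Swung in, it meets the saddle's brass spring roller 13 mm before the stop; pushing past it at the yellow nut takes 4 to 11 N with the inlet home, more if the column has crept out of the socket. It lets go 4 mm before the stop, snaps on to it and is held; pushing on meets a hard stop.
- solvent: Bystander: standing solvent bottle with a blue cap, 72 mm in diameter, 170 mm high, origin under its centre.
- vialrack: Bystander: white vial rack 70 x 110 mm, 46 mm high, origin under its centre.
- spanner: Bystander: steel open-ended spanner, 150 mm long, lying on the bench.
- beaker: Bystander: glass beaker, 66 mm in diameter, 85 mm high, origin under its centre.

How it is judged:
On the way, in this order (a step that is already met when the one before it is completed fails the run):
1. the inlet ball is home in the socket while the outlet is still swung out (distance between inlet and socket below 0.004 m and angle between the y axis of column_mid and the y axis of heater, either way round above 0.15 rad), for 0.2 s.
2. the outlet has snapped past the roller and the nut is on the stop (distance between inlet and socket below 0.004 m and contact force between column and saddle_c0 above 0.5 N), for 0.2 s.
At the end, for the whole second after the job is handed in: The inlet ball's centre is within 4 mm of the socket's centre, the yellow nut is held by the roller against the saddle's stop (contact of at least 0.5 N), the column lies flat along the heater within 0.08 rad, is at rest and is no longer touched (all of step 2 and angle between the y axis of column_mid and the y axis of heater, either way round below 0.08 rad and angle between column_mid's own z axis and vertical below 0.1 rad and linear speed of column below 0.01 m/s).
It fails at once if the column is gripped or pushed with more than 15 N while it is swung in (within 0.14 rad of the heater's y) (angle between the y axis of column_mid and the y axis of heater, either way round below 0.14 rad and contact force between the fingers and column above 15 N).
It fails at once if the column is pressed on the heater (deck, socket or cheek) with more than 30 N (contact force between column and heater above 30 N).
It fails at once if a bystander is moved by more than 20 mm (distance of any of solvent, vialrack, spanner, beaker from where it was at the start of the episode above 0.02 m).
It also fails if it takes over 67 s, if anything falls off the work surface, if the arm or the gripper's body presses on something with over 40 N, if the wrist force passes 120 N, or if a joint passes its speed limit or range.

## Robot

A 6-joint arm with a two-finger parallel gripper is mounted at the origin on the work surface. World frame = base frame: x ahead of the robot, y to its left, z up, the work surface at z = 0. Lengths are in m, angles in rad, forces in N, time in s.
With the tool pointing down it reaches from about 0.35 to 0.975 m from the base axis. Payload 17.4 kg.
Tool frame: the origin (TCP) lies midway between the tips of the shut fingers; the grasp point (between the pads) lies 19 mm behind it; z points along the fingers, y is the direction in which the jaws open and shut (so a half turn about z gives the same grasp; the last joint's range is limited). The gripper opens to 85 mm and grips with 20 to 120 N. Pads are 22 mm wide; open, the fingers measure 114 mm over their backs; the gripper's body (76 mm by 85 mm) begins 54 mm behind the grasp point. The pads swing forward as they close: fully open they stand 13 mm farther back than shut.
Start: joints at [-1.196, 0.116, 1.442, -0, 1.584, -0.038], TCP at [0.271, -0.618, 0.231] pointing down, gripper open.
Joint ranges: [-2.83, 2.83], [-0.83, 2.19], [0.07, 2.5], [-1.14, 4.28], [0.01, 3], [-2.97, 2.97]. Speed limits (rad/s): [1.89, 1.89, 2.22, 3.14, 3.14, 3.14].

## Interface

Orientations are given as a unit quaternion [x, y, z, w].
In Python, from plant import ctrl, capture, camera_params, close_job gives the robot as it stands.
- The arm moves only by the shell command python3 -m crank 'ROWS' [FORCE]. ROWS is JSON, a list of rows, each a list of 5 numbers: the shift along the tool's x, y, z in m, then the turn about the tool's z in rad, then the gripper command: -1 is fully open, 1 is shut, values between are in proportion. In form: [[tx, ty, tz, roll, hand], ...]. A call has 1 to 8 rows; each row shifts and turns the commanded pose from where the row before left it, along the tool's axes as they then stand; what a row does not reach is not made up. A row lasts 1/12 s, in which the tool goes at most 41.7 mm and 7.16 degrees, less where a joint would pass 70% of its speed; a pose out of reach is approached as far as the arm can. A call with a gripper value outside its range is refused whole. The fingers move at their own pace and stop on an object; FORCE is the grip in N (left out, the last holds). Time passes only in rows, so rows that do not move let the fingers close. It gives the time, the measured TCP pose, the force and the opening at its end, in the units of the state.
- ctrl.observe(): the state, without advancing time (a new reading comes with each control period).
- capture(name): name is "scene" or "top" or "wrist"; returns (picture, depth): 400x640x3 uint8, red, green, blue; 400x640 float32, m along the optical axis (not along the pixel's ray), 0 where there is no reading.
- camera_params(name): a dict with "fx", "fy", "cx", "cy" (pixels), "k1" (the pictures are not rectified: a ray, as slopes to the right and down, at radius r is drawn at 1 + k1 r^2 times it, then the intrinsics apply), "R" (3x3) and "t" (3): a world point X has camera coordinates R X + t. Camera axes: x right, y down, z forward; pixel columns grow to the right and rows downward; lengths in m; the calibration is good to about 2 mm. A picture is of the moment at which its call begins: read the wrist's pose just before it. camera_params takes no time and is no camera call; for the wrist camera it gives the pose at the moment of the call.
- close_job(): hands the job in, once; it reports no verdict.
The state is a dict: "time": time; "joints": joint angles; "joint_vel": joint speeds; "joint_torque": joint torques, N m; "tcp_pos": TCP position; "eef_rot": TCP orientation; "force": force on the tool from outside, world axes, zero at the start; "ft_torque": the same for the moment, N m; "grip_width": opening from 0.0 (shut) to 1.0 (fully open).
Only numpy, scipy, OpenCV 4.12 (cv2) and the standard library are available. Lean on these libraries where they do the work, as an engineer would, in place of code of your own. Each camera call takes 0.05 s, during which the arm holds its last target.

## Working session

There is one attempt and no reset: what is moved stays moved. The work goes in short steps, Python scripts to look and compute and a shell command to move; the robot and the scene stay as the last step left them, time stands still between calls to the robot, and variables do not carry over. Pictures are saved under pics/ and viewed, and the job is handed in when it is done.

```bash
ls; mkdir -p pics
cat > h.py <<'E'
import numpy as np,cv2
from plant import ctrl,capture,camera_params
def save(n,f):
    p=camera_params(n); a,d=capture(n); cv2.imwrite('pics/'+f+'.png',a[:,:,::-1]); np.savez('pics/'+f+'.npz',a=a,d=d,**{k:np.array(v) for k,v in p.items()}); return a,d,p
def load(f):
    z=np.load('pics/'+f+'.npz'); return z['a'],z['d'],{k:z[k] for k in z.files}
def rays(p,uv):
    uv=np.atleast_2d(uv).astype(float)
    K=np.array([[p['fx'],0,p['cx']],[0,p['fy'],p['cy']],[0,0,1]],float)
    q=(uv-[p['cx'],p['cy']])/[p['fx'],p['fy']]
    s=q.copy()
    for _ in range(20): s=q/(1+float(p['k1'])*(s**2).sum(1,keepdims=True))
    R=np.array(p['R']);t=np.array(p['t'])
    d=np.c_[s,np.ones(len(s))]@R
    return -R.T@t,d,s
def plane(p,uv,z):
    o,d,_=rays(p,uv); return o+d*((z-o[2])/d[:,2])[:,None]
def pts(p,uv,depth):
    o,d,_=rays(p,uv); return o+d*np.asarray(depth)[:,None]
E
python3 - <<'E'
from h import *
print(ctrl.observe())
for n in['scene','top']:
    a,d,p=save(n,n+'0'); print(n,p['fx'],p['k1'],-np.array(p['R']).T@p['t'])
E
```

```text
pics
{'time': 0.0, 'joints': array([-1.19579201e+00,  1.16495707e-01,  1.44225701e+00, -6.36565242e-07,
        1.58397265e+00, -3.77815489e-02]), 'joint_vel': array([ 0.00135196, -0.00160699, -0.00141664,  0.00089663,  0.00140534,
       -0.00011569]), 'joint_torque': array([-5.82831795e-03, -7.32022834e+01, -6.32501864e+01, -2.64121682e-04,
        6.46188593e-03, -2.97189047e-05]), 'tcp_pos': array([ 0.27072237, -0.61813673,  0.23056073]), 'eef_rot': array([ 9.78776323e-01,  2.04930691e-01, -9.53561280e-05, -5.58271848e-04]), 'force': array([ 0.6161456 ,  0.23127302, -0.4931164 ]), 'ft_torque': array([ 0.00073582, -0.03679418, -0.06647941]), 'grip_width': 0.9976801416588403}
scene 385.9303799181712 -0.07416002742429396 [1.06273794 0.37985011 0.89695272]
top 458.4777647731886 -0.103424140457122 [0.36191204 0.01771527 1.03327464]
```

View pics/scene0.png

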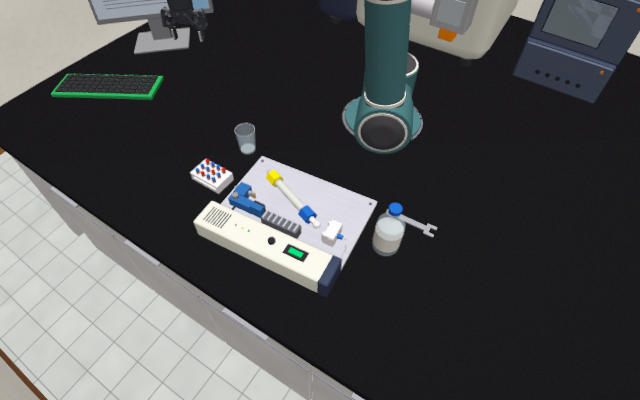

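View pics/top0.png

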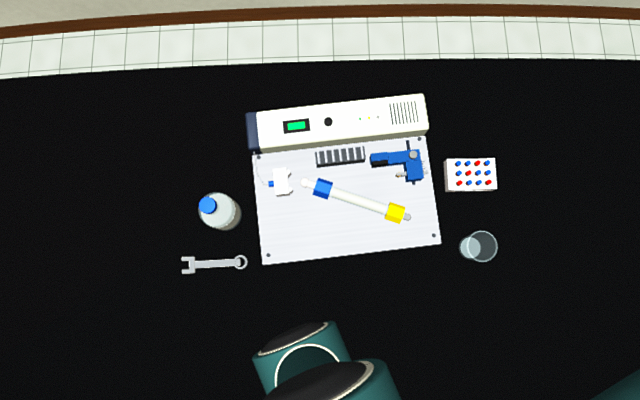

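Both views show the same layout. In the top view the heater deck is at about (255–440, 135–265), the socket at (281,182), the blue nut at (322,188), the yellow nut at (396,212) and the saddle at (408,163). Next I'll measure these.

```bash
cat > m.py <<'E'
from h import *
a,d,p=load('top0')
hsv=cv2.cvtColor(a,cv2.COLOR_RGB2HSV)
def blob(m):
    n,l,s,c=cv2.connectedComponentsWithStats(m.astype(np.uint8)); return l,s,c
yel=(hsv[...,0]>22)&(hsv[...,0]<35)&(hsv[...,1]>150)
blu=(hsv[...,0]>100)&(hsv[...,0]<125)&(hsv[...,1]>150)
for nm,m in(('y',yel),('b',blu)):
    l,s,c=blob(m)
    for i in range(1,len(s)):
        if s[i,4]>30:
            dd=d[l==i]; print(nm,s[i],c[i],plane(p,c[i],.034)[0],'depth z',np.median(pts(p,np.argwhere(l==i)[:,::-1],dd)[:,2]))
# deck corners: deck (bare) mask by depth height
v,u=np.mgrid[0:400,0:640]; P=pts(p,np.c_[u.ravel(),v.ravel()],d.ravel()).reshape(400,640,3)
z=P[...,2]; print('z range deck',np.median(z[230:240,290:380]))
np.save('pics/P.npy',P)
h=np.clip(z*2500,0,255).astype(np.uint8)
im=np.hstack([cv2.resize(a[80:280,170:520,::-1],None,fx=2.2,fy=2.2)]);cv2.imwrite('pics/tz.png',im)
hm=cv2.applyColorMap(h,cv2.COLORMAP_JET)[80:280,170:520];cv2.imwrite('pics/hz.png',cv2.resize(hm,None,fx=2.2,fy=2.2,interpolation=0))
E
python3 m.py
```

```text
y [385 202  20  22 288] [394.70138889 212.72222222] [ 0.47089778 -0.13284856  0.034     ] depth z 0.0507348514473433
b [370 149  53  33 777] [402.32947233 162.53539254] [ 0.58298439 -0.15575039  0.034     ] depth z 0.048463375443749346
b [313 178  19  21 262] [322.22519084 188.13740458] [0.53043328 0.0247057  0.034     ] depth z 0.050642489289184967
b [198 197  19  17 242] [206.85950413 204.78512397] [0.50111286 0.28140706 0.034     ] depth z 0.1701098448710548
z range deck 0.016514680641100954
```

View pics/tz.png

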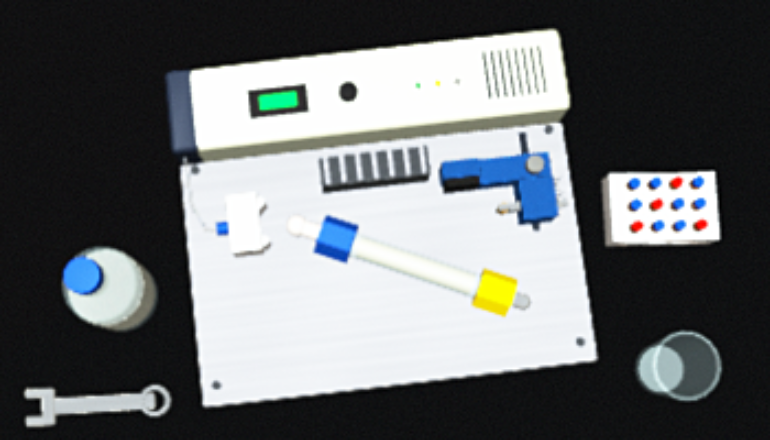

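View pics/hz.png

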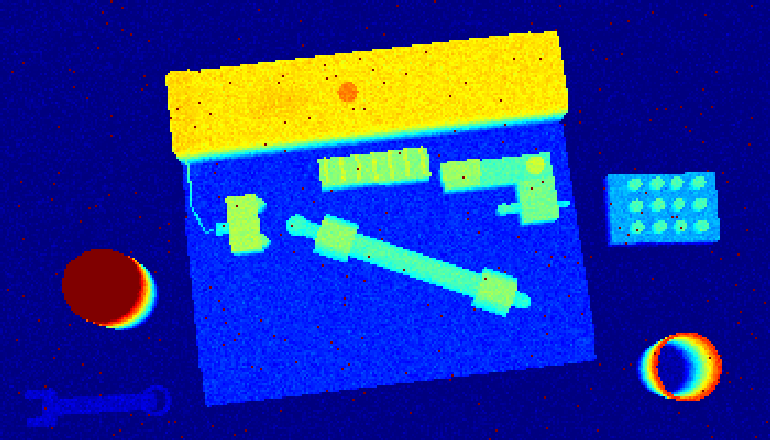

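The pictures are sharp and the depth is clean: the deck reads 16.5 mm and the nut tops 51 mm. Now I'll fit the heater frame from the deck edges and the column axis from its points.

```bash
cat > m2.py <<'E'
from h import *
a,d,p=load('top0'); P=np.load('pics/P.npy'); z=P[...,2]
# deck: bright pixels with z in .008-.026 
g=cv2.cvtColor(a,cv2.COLOR_RGB2GRAY)
m=((g>120)&(z<.09)&(z>.006)).astype(np.uint8)
l=cv2.connectedComponents(m)[1]; m=(l==l[240,300]).astype(np.uint8)
c=max(cv2.findContours(m,cv2.RETR_EXTERNAL,cv2.CHAIN_APPROX_NONE)[0],key=cv2.contourArea)[:,0]
W=plane(p,c,.016)
def fit(sel):
    q=W[sel][:,:2].astype(np.float32)
    for _ in range(3):
        vx,vy,x0,y0=cv2.fitLine(q,cv2.DIST_HUBER,0,.001,.001).ravel(); r=(q-[x0,y0])@[-vy,vx]; q=q[abs(r)<.004]
    return np.array([x0,y0]),np.array([vx,vy]),np.std(r)
u,v=c.T
front=fit((u>270)&(u<430)&(v>235)); left=fit((u<268)&(v>165)&(v<255)); right=fit((u>415)&(v>150)&(v<235))
for n,f in(('front',front),('left',left),('right',right)): print(n,f, np.degrees(np.arctan2(f[1][1],f[1][0])))
ey=front[1]*np.sign(front[1][1]); ex=np.array([ey[1],-ey[0]])
lx=left[1]*np.sign(left[1][0]); print('yaw front',np.arctan2(-ey[0],ey[1]),'left',np.arctan2(lx[1],lx[0]), 'right', np.arctan2(*(right[1]*np.sign(right[1][0]))[::-1]))
yaw=np.arctan2(-ey[0],ey[1])
ex=np.array([np.cos(yaw),np.sin(yaw)]);ey=np.array([-np.sin(yaw),np.cos(yaw)])
fx=ex@front[0]; yl=ey@left[0]+0; yr=ey@right[0]; print('length',yl-yr)
ox=fx+.125; oy=(yl+yr)/2
O=ox*ex+oy*ey; print('origin',O,'yaw',yaw)
# housing top
hm=(abs(z-np.median(z[100:120,300:400]))<.006).astype(np.uint8); hm=cv2.morphologyEx(hm,cv2.MORPH_OPEN,np.ones((5,5)))
hz=np.median(z[hm>0]); q=plane(p,np.argwhere(hm)[:,::-1],hz)[:,:2]; r=cv2.minAreaRect((q*1000).astype(np.float32)); print('housing z',hz,r)
H=lambda X:np.c_[(X[:,:2]-O)@ex,(X[:,:2]-O)@ey]
hh=H(q); print('housing x',np.percentile(hh[:,0],[1,99]),'y',np.percentile(hh[:,1],[1,99]))
# socket top
s=(z>.048)&(z<.062); s[:, :250]=0; s[:,310:]=0; s[:170]=0; s[200:]=0
q=H(plane(p,np.argwhere(s)[:,::-1],.055)); print('socket block n',s.sum(),np.median(z[s]),np.percentile(q,[2,50,98],axis=0))
print('socket pred',O+ex*.05+ey*.125)
# column nuts by top faces
hsv=cv2.cvtColor(a,cv2.COLOR_RGB2HSV)
yel=(hsv[...,0]>22)&(hsv[...,0]<35)&(hsv[...,1]>150)
blu=(hsv[...,0]>100)&(hsv[...,0]<125)&(hsv[...,1]>150); blu[:,:310]=0;blu[:,340:]=0
def cen(m):
    m=m&(z>.046); uv=np.argwhere(m)[:,::-1]; q=plane(p,uv,.050)[:,:2]; r=cv2.minAreaRect((q*1000).astype(np.float32)); return np.array(r[0])/1000,r
Y,ry=cen(yel); B,rb=cen(blu); print(ry,rb); ax=(B-Y)/np.linalg.norm(B-Y); print('dist (167)',np.linalg.norm(B-Y))
mid=(B+Y)/2; inl=mid+.125*ax; ang=np.arctan2(-ax[0],ax[1])
print('mid',mid,'ang',ang,'rel',ang-yaw,'inlet',inl,'H inlet',H(inl[None]),'H Y',H(Y[None]))
E
python3 m2.py
```

```text
front (array([ 0.3855985 , -0.03284395], dtype=float32), array([ 0.08541008, -0.9963459 ], dtype=float32), np.float32(0.00071546755)) -85.10039
left (array([0.48881456, 0.17205052], dtype=float32), array([0.99658245, 0.0826041 ], dtype=float32), np.float32(0.0010309782)) 4.738265
right (array([ 0.5164003, -0.2250512], dtype=float32), array([0.9962364 , 0.08667825], dtype=float32), np.float32(0.000644561)) 4.9725375
yaw front 0.08551428 left 0.08269833 right 0.08678716
length 0.39800674
origin [ 0.5104555  -0.02582758] yaw 0.08551428
housing z 0.06617210948515873 ((673.3882446289062, -10.804229736328125), (86.89762878417969, 397.20367431640625), 4.802041053771973)
housing x [0.12262103 0.20527181] y [-0.19313433  0.1949097 ]
socket block n 355 0.05513558559107945 [[0.02112893 0.11978874]
 [0.04551757 0.13702405]
 [0.07142569 0.15254211]]
socket pred [0.54959655 0.10298616]
((570.1420288085938, -118.22682189941406), (238.2582550048828, 41.32413864135742), 7.547102928161621) ((530.2944946289062, 23.93820571899414), (32.4378662109375, 28.693115234375), 70.01106262207031)
dist (167) 0.14764389949450718
mid [ 0.55021826 -0.04714431] ang 0.27327824271342255 rel 0.1877639654936502 inlet [0.51648208 0.07321711] H inlet [[0.01446398 0.09816804]] H Y [[ 0.05157661 -0.09715943]]
```

```bash
sed -i "s/^blu=(hsv\(.*\)$/blu=(hsv\1; yel[:,:375]=0;yel[:,420:]=0;yel[:195]=0;yel[235:]=0/" m2.py; python3 m2.py | tail -4
python3 - <<'E'
from h import *
a,d,p=save('wrist','w0');s=ctrl.observe()
from scipy.spatial.transform import Rotation as R
T=R.from_quat(s['eef_rot']).as_matrix();print(T);c=-np.array(p['R']).T@p['t'];print('cam in tool',T.T@(c-s['tcp_pos']),np.array(p['R'])@T,p['fx'])
E
```

```text
socket pred [0.54959655 0.10298616]
((471.718505859375, -131.47216796875), (35.9387092590332, 29.21337127685547), 67.46265411376953) ((530.2944946289062, 23.93820571899414), (32.4378662109375, 28.693115234375), 70.01106262207031)
dist (167) 0.1660829031239896
mid [ 0.5010065  -0.05376698] ang -0.3604456304677412 rel -0.44595990768751353 inlet [0.54509291 0.06320049] H inlet [[0.04211475 0.08574437]] H Y [[-0.04761855 -0.10195002]]
[[ 9.16004667e-01  4.01167503e-01 -2.90417016e-04]
 [ 4.01167607e-01 -9.16004352e-01  7.60113132e-04]
 [ 3.89094370e-05 -8.12773075e-04 -9.99999669e-01]]
cam in tool [ 7.64959357e-02  1.28865219e-04 -1.43026262e-01] [[ 4.67421867e-04  9.99999294e-01  1.09281819e-03]
 [-9.53843594e-01  7.74024313e-04 -3.00302847e-01]
 [-3.00303481e-01 -9.02009509e-04  9.53843282e-01]] 299.1375568741242
```

Measured values:
- **Nut spacing:** 166 mm, against 167 given.
- **Swing:** 0.446 rad, inside the stated range.
- **Inlet:** 40 mm from the socket, which also fits.
- **x offset:** the socket block and the housing both read 3–4 mm low in x, so I'll recheck the socket with the wrist camera.

Moving over the column now.

```bash
python3 -m crank '[[0.029,-0.028,0,0,-1],[0.029,-0.028,0,0,-1],[0.029,-0.028,0,0,-1],[0.029,-0.028,0,0,-1],[0.029,-0.028,0,0,-1],[0.029,-0.028,0,0,-1],[0.029,-0.028,0,0,-1],[0.029,-0.028,0,0,-1]]' 40
python3 -m crank '[[0.029,-0.028,0,0,-1],[0.029,-0.028,0,0,-1],[0.029,-0.028,0,0,-1],[0.029,-0.028,0,0,-1],[0.029,-0.028,0,0,-1],[0.029,-0.028,0,0,-1],[0.029,-0.028,0,0,-1],[0,0,0,-0.1,-1]]'
python3 -m crank '[[0,0,0,-0.1,-1],[0,0,0,-0.1,-1],[0,0,0,-0.1,-1],[0,0,0,-0.1,-1],[0,0,0,-0.1,-1],[0,0,0,-0.1,-1],[0,0,0,-0.098,-1],[0,0,0,0,-1]]'
python3 - <<'E'
from h import *
a,d,p=save('wrist','w1');s=ctrl.observe();print(s['time'],s['tcp_pos'],s['joints'])
E
```

```text
time: 0.82
tcp_pos: [0.3936, -0.3182, 0.2312]
eef_rot: [0.979, 0.205, 0.0, 0.0]
force: [0.2, -1.3, 0.9]
grip_width: 0.999
time: 1.48
tcp_pos: [0.5021, -0.0537, 0.231]
eef_rot: [0.967, 0.253, 0.0, -0.001]
force: [0.6, -0.8, -0.1]
grip_width: 1.001
time: 2.15
tcp_pos: [0.5006, -0.0591, 0.2311]
eef_rot: [0.821, 0.571, -0.0, -0.0]
force: [-0.0, -0.3, -0.7]
grip_width: 0.997
2.2 [ 0.50067686 -0.05905556  0.23117343] [-1.68017992e-01 -2.62060766e-01  1.79960346e+00  1.22017270e-05
  1.60427797e+00  1.93456387e-01]
```

View pics/w1.png

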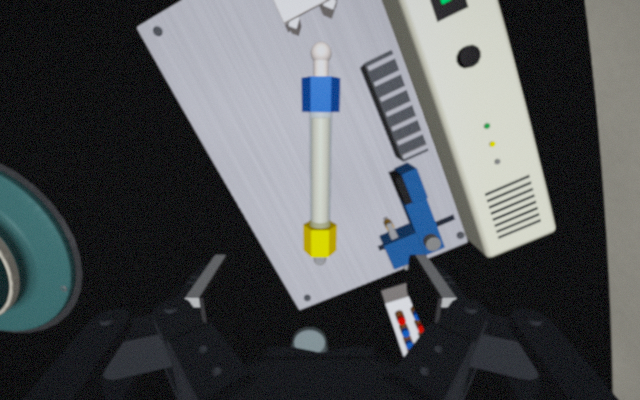

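The wrist view shows the column upright in the frame: inlet ball at (320,50), blue nut (321,93), yellow nut (320,240). The socket is cut off at the top edge, around (305,5). I'll shift forward to see both the socket and the inlet.

```bash
python3 -m crank '[[0.035,0,0,0,-1],[0.035,0,0,0,-1],[0.02,0,0,0,-1],[0,0,0,0,-1],[0,0,0,0,-1]]'
python3 - <<'E'
from h import *
a,d,p=save('wrist','w2');s=ctrl.observe();print(s['time'],s['tcp_pos'],s['joints'])
v,u=np.mgrid[0:400,0:640]; P=pts(p,np.c_[u.ravel(),v.ravel()],d.ravel()).reshape(400,640,3); np.save('pics/Pw2.npy',P)
cv2.imwrite('pics/w2z.png',cv2.resize(a[0:280,200:520,::-1],None,fx=2.1,fy=2.1))
E
```

```text
time: 2.62
tcp_pos: [0.5325, 0.0259, 0.231]
eef_rot: [0.823, 0.569, -0.0, -0.0]
force: [-0.0, 0.2, 0.4]
grip_width: 0.997
2.6667 [0.53235759 0.02519021 0.23108624] [-4.66956503e-04 -1.95851935e-01  1.74463309e+00 -2.11319109e-04
  1.59328491e+00  3.61195033e-01]
```

View pics/w2z.png

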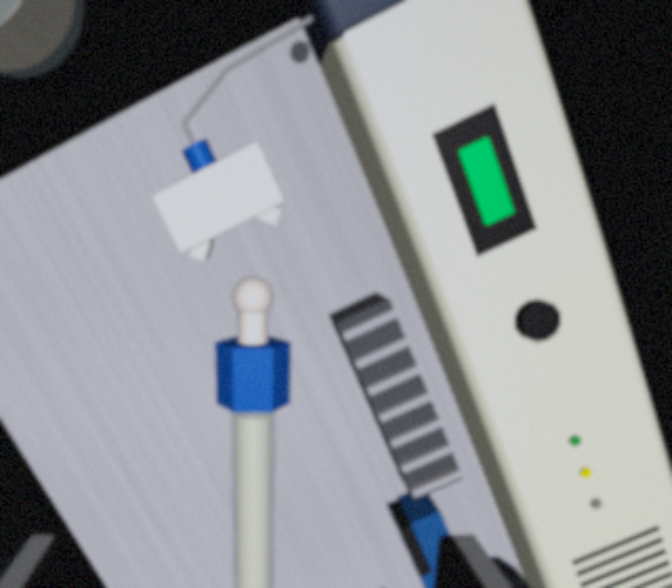

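The socket block is clear at crop (155–284, 143–254), with its flares at (200,250) and (270,215), and the ball is at crop (253,296). I'll measure the block's top face and the ball.

```bash
cat > m3.py <<'E'
from h import *
a,d,p=load('w2'); P=np.load('pics/Pw2.npy'); z=P[...,2]
m=((z>.049)&(z<.062)).astype(np.uint8); m[:,:265]=0;m[:,345:]=0;m[:60]=0;m[125:]=0
m=cv2.morphologyEx(m,cv2.MORPH_CLOSE,np.ones((3,3)))
l,s,c=[*cv2.connectedComponentsWithStats(m)[1:]]; k=1+np.argmax(s[1:,4]); m=l==k
print('top z',np.median(z[m]),s[k])
q=(plane(p,np.argwhere(m)[:,::-1],.055)[:,:2]*1000).astype(np.float32)
r=cv2.minAreaRect(q);print(r);bp=cv2.boxPoints(r);print(bp)
# flatter: block mean
print('mean',q.mean(0))
# ball
g=a.astype(int); 
mm=((z>.030)&(z<.06)).astype(np.uint8); mm[:,300:341][:]=mm[:,300:341]
hsv=cv2.cvtColor(a,cv2.COLOR_RGB2HSV)
blu=(hsv[...,0]>100)&(hsv[...,0]<125)&(hsv[...,1]>150); blu[:155]=0;blu[200:]=0;blu[:,:295]=0;blu[:,345:]=0
uv=np.argwhere(blu&(z>.047))[:,::-1]; B=cv2.minAreaRect((plane(p,uv,.051)[:,:2]*1000).astype(np.float32)); print('blue',B,np.median(z[blu]))
b=mm[125:155,300:345]; 
for v in range(125,165,3):
    x=np.nonzero(mm[v,300:345])[0]; 
    if len(x): print(v,300+x.min(),300+x.max(), plane(p,[300+(x.min()+x.max())/2,v],.034)[0][:2])
E
python3 m3.py
```

```text
top z 0.05555730685613436 [ 272   67   64   57 1910]
((548.0974731445312, 111.66593170166016), (57.2479248046875, 37.844017028808594), 5.040476322174072)
[[517.92175  127.999886]
 [521.2467    90.30221 ]
 [578.2732    95.33198 ]
 [574.94824  133.02966 ]]
mean [548.4085  114.48836]
blue ((529.6135864257812, 26.55292510986328), (36.302677154541016, 31.23236656188965), 69.98709869384766) 0.051790465800951896
131 318 322 [0.54984926 0.07364799]
134 313 327 [0.54868968 0.07057757]
137 311 329 [0.54752378 0.06749042]
140 311 329 [0.54635149 0.06438634]
143 311 329 [0.54517271 0.06126511]
146 312 328 [0.54398738 0.05812653]
149 314 327 [0.54332488 0.05477061]
152 314 327 [0.54212772 0.05159609]
155 314 327 [0.54092376 0.04840353]
158 314 327 [0.53971292 0.04519273]
161 314 331 [0.54063782 0.0411553 ]
164 303 338 [0.53727026 0.03871547]
```

The block width comes out at 57.2 mm, against 57 given. The ball needs about 37–39 mm along the heater's y and about 6 mm along x, with the two cameras giving 4–8 mm. I'll grasp now and look again close to the mouth.

```bash
python3 -m crank '[[-0.028,-0.0008,0,0,-1],[-0.028,-0.0008,0,0,-1],[-0.028,-0.0008,0,0,-1],[0,0,0.035,0,-1],[0,0,0.035,0,-1],[0,0,0.035,0,-1],[0,0,0.035,0,-1],[0,0,0,0,-1]]'
python3 -m crank '[[0,0,0,0,-1],[0,0,0,0,-1]]'
python3 - <<'E'
from h import *
a,d,p=save('wrist','w3')
E
```

```text
time: 3.33
tcp_pos: [0.4973, -0.0531, 0.085]
eef_rot: [0.823, 0.568, -0.003, -0.003]
force: [-0.2, -0.2, -1.3]
grip_width: 1.001
time: 3.5
tcp_pos: [0.5013, -0.0532, 0.0936]
eef_rot: [0.823, 0.569, 0.001, 0.001]
force: [0.1, 0.4, 0.3]
grip_width: 0.999
```

View pics/w3.png

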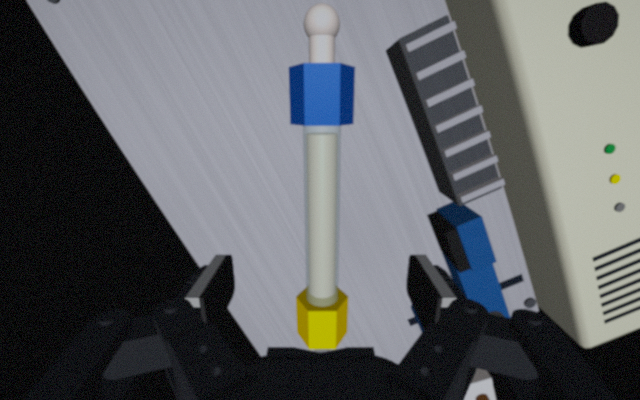

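The column is centred between the open fingers (both at about pixel 321) and lined up. Descending and gripping.

```bash
python3 -m crank '[[0,0,0.025,0,-1],[0,0,0.025,0,-1],[0,0,0.015,0,-1],[0,0,0.0065,0,-1],[0,0,0,0,-1],[0,0,0,0,-1]]'
python3 -m crank '[[0,0,0,0,0.2],[0,0,0,0,0.3],[0,0,0,0,0.4],[0,0,0,0,0.5],[0,0,0,0,0.6],[0,0,0,0,0.8],[0,0,0,0,1],[0,0,0,0,1]]' 40
python3 -m crank '[[0,0,0,0,1],[0,0,0,0,1],[0,0,0,0,1]]'
```

```text
time: 4.05
tcp_pos: [0.5015, -0.0528, 0.0216]
eef_rot: [0.822, 0.569, 0.001, 0.001]
force: [0.1, -0.8, 1.2]
grip_width: 1.002
time: 4.72
tcp_pos: [0.501, -0.0527, 0.0204]
eef_rot: [0.822, 0.569, 0.0, 0.0]
force: [-0.3, -0.3, 6.9]
grip_width: 0.277
time: 4.97
tcp_pos: [0.501, -0.0527, 0.0204]
eef_rot: [0.822, 0.569, 0.0, 0.0]
force: [-0.6, -0.4, 6.5]
grip_width: 0.278
```

```bash
python3 -m crank '[[0,0,-0.0005,0,1],[0.004,-0.0007,0,0,1],[0.004,-0.0007,0,0,1],[0.004,-0.0007,0,0,1],[0.003,-0.0007,0,0,1],[0,0,0,0,1],[0,0,0,0,1]]'
python3 - <<'E'
from h import *
a,d,p=save('wrist','w4');s=ctrl.observe();print(s['time'],s['tcp_pos'],s['force'])
a,d,p=save('top','top4');cv2.imwrite('pics/top4z.png',cv2.resize(a[120:250,230:450,::-1],None,fx=3.5,fy=3.5))
E
```

```text
time: 5.55
tcp_pos: [0.5035, -0.0369, 0.0204]
eef_rot: [0.822, 0.569, 0.0, -0.0]
force: [1.1, 5.0, 4.9]
grip_width: 0.274
5.6 [ 0.50347356 -0.03692122  0.0203989 ] [0.79200941 4.68375769 3.4690376 ]
```

View pics/w4.png

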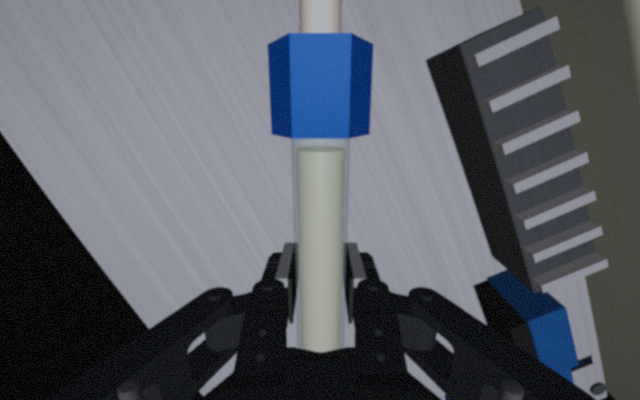

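View pics/top4z.png

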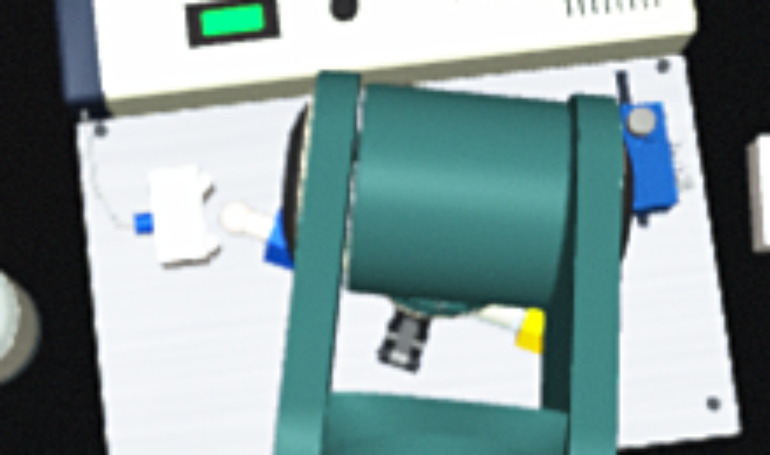

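In the top view the ball at crop (237,217) is just short of the flares at (212,187) and (217,247). I'll measure both with their heights taken into account.

Run:
```python
from h import *
a,d,p=load('top4')
v,u=np.mgrid[0:400,0:640]; P=pts(p,np.c_[u.ravel(),v.ravel()],d.ravel()).reshape(400,640,3); z=P[...,2]
yaw=.087; ex=np.array([np.cos(yaw),np.sin(yaw)]);ey=np.array([-np.sin(yaw),np.cos(yaw)])
h=lambda q:(np.c_[q[:,:2]@ex,q[:,:2]@ey]*1000)
sub=np.s_[160:205,262:320]
m=np.zeros_like(z,bool); m[sub]=((z>.049)&(z<.062))[sub]; m[:,294:]=0
q=h(plane(p,np.argwhere(m)[:,::-1],.055)); print('block',m.sum(),np.percentile(q,[2,50,98],0),q.mean(0), cv2.minAreaRect(q.astype(np.float32)))
print(np.round(z[172:192,286:312:1]*1000).astype(int))
for v in range(174,190):
    pass
b=np.zeros_like(z,bool); b[174:192,291:304]=((z>.029)&(z<.05))[174:192,291:304]
uv=np.argwhere(b)[:,::-1]; print('ballmask',uv.min(0),uv.max(0),uv.mean(0),cv2.minEnclosingCircle(uv.astype(np.float32)))
(c,r)=cv2.minEnclosingCircle(uv.astype(np.float32)); print('ball',h(plane(p,c,.034)), plane(p,c,.034))
```

```text
block 370 [[527.63425743  50.18731406]
 [553.56347916  67.06399907]
 [580.87712308  82.3267856 ]] [553.68872181  66.94289479] ((554.129638671875, 64.60823059082031), (55.40073013305664, 36.84064865112305), 0.44267627596855164)
[[ 55  49  50  45  32  18  15  17  15  18  17  14  16  17  17  14  16  16
   19  14  17  18  15  15 332 336]
 [ 55  50  47  37  30  17  19  14  11  16  15  17  18  18  16  16  19  16
   19  19  14  18  14  19 331 336]
 [ 54  46  41  30  22  18  18  18  16  13  15  17  13  15  20  14  17  17
   17  17  16  13  15  16 332 335]
 [ 53  38  32  22  15  17  17  15  20  17  18  18  16  16  16  18  17  12
   11  18  16  17  17  14 330 338]
 [ 58  28  21  17  16  18  15  14  17  18  17  16  17  15  14  16  17  15
   18  17  14  18  17  15 333 338]
 [ 52  15  17  18  14  16  16  16  16  40  40  39  38  16  19  17  15  14
   15  17  18  19  11  19 333 336]
 [ 58  15  16  16  21  18  17  18  41  41  42  45  43  43  40  18  15  13
   15  18  13  14  14  15 330 336]
 [ 54  55  17  17  17  15  13  40  44  47  46  45  44  43  43  37  14  16
   19  15  19  14  19  49 331 334]
 
[... 786 characters left out ...]
5  14  15  13  13  17  13  18  17  17  15  16  37
   35  37  53  54  51  53 312 322]
 [ 57  56  52  50  49  49  20  17  14  16  18  16  14  20  14  16  16  17
   16  33  51  52  53  53  55 319]
 [ 53  58  57  51  49  50  40  19  21  16  15  18  14  17  17  15  14  16
   15  15  50  52  50  51  54 316]
 [ 58  53  52  49  51  45  35  16  15  20  19  12  17  13  20  18  17  13
   17  43  48  49  47  50  51  53]
 [ 56  56  54  40  42  31  19  14  18  15  13  18  18  18  15  17  15  15
   15  42  44  45  48  46  49  50]]
ballmask [291 177] [303 191] [297.6  182.37] ((296.55645751953125, 185.01612854003906), 8.165940284729004)
ball [[544.21366762  34.13324454]] [[0.53918954 0.08129103 0.034     ]]
```

The ball is at about (551.8, 33.5) mm along the heater axes and the socket at about (554.1, 55.2) mm. That leaves 22 mm along y and 2.2 mm along x. Sliding in, in two stages and watching force.

```bash
python3 -m crank '[[0.0025,-0.0006,0,0,1],[0.0025,-0.0006,0,0,1],[0.0025,-0.0006,0,0,1],[0.0025,-0.0006,0,0,1],[0,0,0,0,1],[0,0,0,0,1]]'
python3 -m crank '[[0.0018,-0.0009,0,0,1],[0.0018,-0.0009,0,0,1],[0.0018,-0.0009,0,0,1],[0,0,0,0,1],[0,0,0,0,1]]'
```

```text
time: 6.15
tcp_pos: [0.5046, -0.0275, 0.0204]
eef_rot: [0.822, 0.569, -0.0, 0.0]
force: [-0.3, -1.8, 4.9]
grip_width: 0.276
time: 6.57
tcp_pos: [0.504, -0.0214, 0.0204]
eef_rot: [0.822, 0.569, -0.0, 0.0]
force: [-0.1, -2.4, 5.2]
grip_width: 0.278
```

```bash
python3 -m crank '[[0.0018,-0.0009,0,0,1],[0.0018,-0.0009,0,0,1],[0,0,0,0,1],[0,0,0,0,1]]'
python3 -m crank '[[0.0009,-0.0004,0,0,1],[0.0009,-0.0004,0,0,1],[0,0,0,0,1],[0,0,0,0,1]]'
python3 - <<'E'
from h import *
a,d,p=save('top','top5');cv2.imwrite('pics/top5z.png',cv2.resize(a[120:250,230:450,::-1],None,fx=3.5,fy=3.5))
E
```

```text
time: 6.9
tcp_pos: [0.5036, -0.0175, 0.0204]
eef_rot: [0.822, 0.569, 0.0, 0.0]
force: [-0.1, -3.1, 4.4]
grip_width: 0.279
time: 7.23
tcp_pos: [0.5035, -0.0156, 0.0204]
eef_rot: [0.822, 0.569, 0.0, 0.0]
force: [1.4, -5.2, 4.8]
grip_width: 0.278
```

View pics/top5z.png

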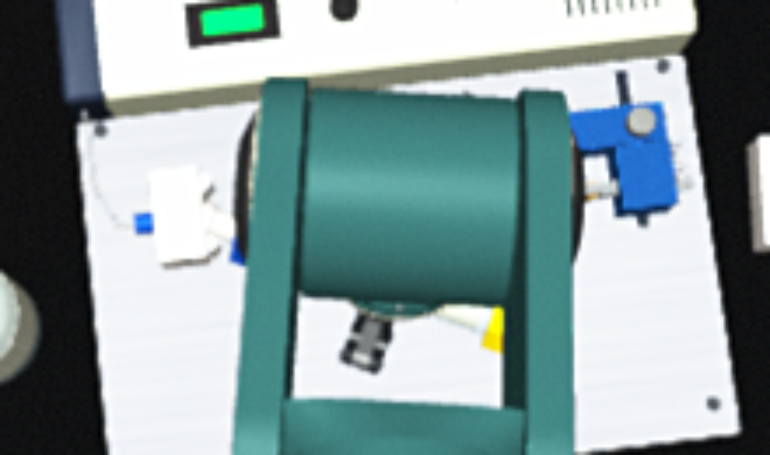

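The ball is inside the pocket, with the neck visible at crop (218,222). The y force has started to rise, so I'll push on in small steps until I feel the end wall.

```bash
python3 -m crank '[[0.0009,-0.0004,0,0,1],[0,0,0,0,1],[0,0,0,0,1]]'
python3 -m crank '[[0.0009,-0.0004,0,0,1],[0,0,0,0,1],[0,0,0,0,1]]'
```

```text
time: 7.53
tcp_pos: [0.5034, -0.0146, 0.0204]
eef_rot: [0.822, 0.569, 0.0, 0.0]
force: [0.2, -5.1, 6.6]
grip_width: 0.277
time: 7.78
tcp_pos: [0.5034, -0.0136, 0.0204]
eef_rot: [0.822, 0.569, -0.0, 0.0]
force: [0.5, -5.2, 5.1]
grip_width: 0.278
```

```bash
python3 -m crank '[[0.0009,-0.0004,0,0,1],[0,0,0,0,1],[0,0,0,0,1]]'
python3 -m crank '[[0.0009,-0.0004,0,0,1],[0,0,0,0,1],[0,0,0,0,1]]'
```

```text
time: 8.03
tcp_pos: [0.5033, -0.0128, 0.0204]
eef_rot: [0.822, 0.569, -0.0, 0.0]
force: [0.2, -6.1, 4.3]
grip_width: 0.276
time: 8.28
tcp_pos: [0.5032, -0.0125, 0.0204]
eef_rot: [0.822, 0.569, -0.0, 0.001]
force: [0.4, -12.8, 4.9]
grip_width: 0.279
```

There is a hard rise to 12.8 N after 40 mm of total travel, which matches the end wall. Easing off slightly, letting go and lifting.

```bash
python3 -m crank '[[-0.0003,0.0001,0,0,1],[0,0,0,0,0.6],[0,0,0,0,0.2],[0,0,0,0,0],[0,0,0,0,-0.4],[0,0,0,0,-0.8],[0,0,0,0,-0.8],[0,0,0,0,-0.8]]'
python3 -m crank '[[0,0,-0.03,0,-0.8],[0,0,-0.035,0,-0.8],[0,0,-0.035,0,-0.8],[0,0,-0.035,0,-0.8],[0,0,-0.035,0,-0.8],[0,0,0,0,-0.8],[0,0,0,0,-0.8],[0,0,0,0,-0.8]]'
python3 - <<'E'
from h import *
a,d,p=save('wrist','w6');s=ctrl.observe();print(s['time'],s['tcp_pos'])
E
```

```text
time: 8.95
tcp_pos: [0.5031, -0.0117, 0.0202]
eef_rot: [0.822, 0.569, -0.0, -0.0]
force: [-0.1, -0.1, -0.4]
grip_width: 0.898
time: 9.62
tcp_pos: [0.503, -0.0117, 0.1897]
eef_rot: [0.822, 0.569, -0.0, -0.0]
force: [-0.3, 0.3, -0.1]
grip_width: 0.898
9.6667 [ 0.50275169 -0.0117397   0.18906183]
```

View pics/w6.png

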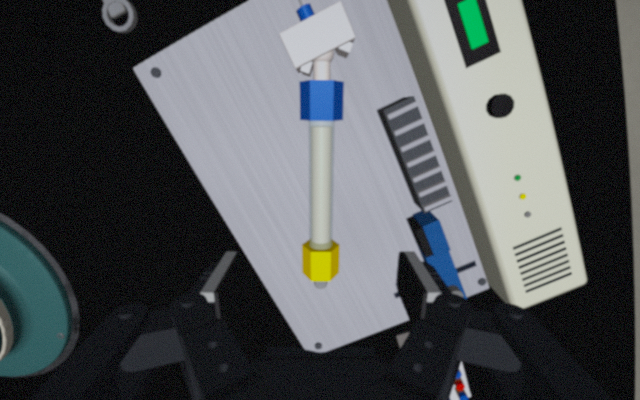

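The column is in the socket and released: the block is at (317,37), the blue nut at (321,101) and the yellow nut at (320,262). Now I'll measure the column and the yellow nut for the push.

```bash
cat > m6.py <<'E'
from h import *
import sys
a,d,p=load(sys.argv[1])
v,u=np.mgrid[0:400,0:640]; P=pts(p,np.c_[u.ravel(),v.ravel()],d.ravel()).reshape(400,640,3); z=P[...,2]
hsv=cv2.cvtColor(a,cv2.COLOR_RGB2HSV)
yel=(hsv[...,0]>20)&(hsv[...,0]<35)&(hsv[...,1]>150)
blu=(hsv[...,0]>100)&(hsv[...,0]<125)&(hsv[...,1]>150)
def big(m,pred):
    m=(m&(z>.047)&(z<.06)).astype(np.uint8); l,s,c=cv2.connectedComponentsWithStats(m)[1:]
    k=min([i for i in range(1,len(s)) if s[i,4]>100],key=lambda i:np.hypot(*(c[i]-pred))); uv=np.argwhere(l==k)[:,::-1]
    # top-face rows: cast to z .051
    r=cv2.minAreaRect((plane(p,uv,.051)[:,:2]*1000).astype(np.float32)); return np.array(r[0]),r,np.median(z[l==k])
Y=big(yel,eval(sys.argv[2]));B=big(blu,eval(sys.argv[3]));print(Y,B)
ax=B[0]-Y[0];D=np.linalg.norm(ax);ax/=D;mid=(B[0]+Y[0])/2
m=((z>.049)&(z<.062)); 
if len(sys.argv)>4:
    u0,v0,u1,v1=eval(sys.argv[4]); mm=np.zeros_like(m); mm[v0:v1,u0:u1]=m[v0:v1,u0:u1]; mm&=hsv[...,1]<90
    r=cv2.minAreaRect((plane(p,np.argwhere(mm)[:,::-1],.055)[:,:2]*1000).astype(np.float32));print('block',r)
h=np.degrees(np.arctan2(ax[1],ax[0]));print('dist',D,'heading',h,'rel to ey(95.0)',np.radians(h-95.0),'mid',mid,'inlet',mid+125*ax,'Y',mid-83.5*ax)
E
python3 m6.py w6 '(320,262)' '(321,101)' '(275,0,360,72)'
```

```text
(array([473.6244812 , -89.81248474]), ((473.6244812011719, -89.81248474121094), (37.09040069580078, 26.86921501159668), 69.42517852783203), np.float64(0.0521779517346479)) (array([532.72509766,  64.97006226]), ((532.72509765625, 64.97006225585938), (32.57858657836914, 27.799806594848633), 69.40353393554688), np.float64(0.05241960274616675))
block ((547.8098754882812, 111.32767486572266), (56.85639953613281, 39.10215759277344), 5.006382465362549)
dist 165.68198369246588 heading 69.10164464648359 rel to ey(95.0) -0.45201157177036133 mid [503.17478943 -12.42121124] inlet [547.76368734 104.355628  ] Y [473.38940562 -90.42813986]
```

The nut spacing (166 mm) and inlet position (within about 3 mm of the socket) both check out, and the swing is 0.45 rad. I'll shut the fingers and come down on the -x side of the yellow nut, leaving a gap.

```bash
python3 -m crank '[[-0.028,-0.016,0,0,0.5],[-0.028,-0.016,0,0,1],[-0.028,-0.016,0,0,1],[0,0,0.035,0,1],[0,0,0.035,0,1],[0,0,0.03,0,1],[0,0,0,0,1],[0,0,0,0,1]]' 40
python3 -m crank '[[0,0,0,0,1],[0,0,0,0,1]]'
python3 - <<'E'
from h import *
a,d,p=save('wrist','w7');s=ctrl.observe();print(s['time'],s['tcp_pos'])
E
```

```text
time: 10.33
tcp_pos: [0.4276, -0.0733, 0.089]
eef_rot: [0.822, 0.569, -0.001, -0.001]
force: [0.4, -0.4, 1.6]
grip_width: 0.002
time: 10.5
tcp_pos: [0.4296, -0.0736, 0.0922]
eef_rot: [0.822, 0.569, 0.001, 0.001]
force: [0.7, -0.7, -0.1]
grip_width: 0.002
10.55 [ 0.42949658 -0.073601    0.09210273]
```

View pics/w7.png

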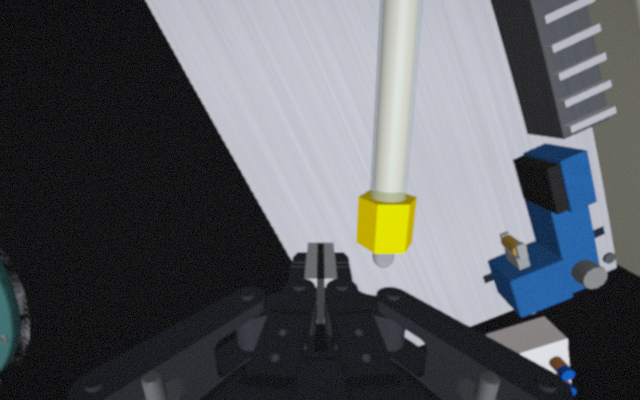

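The fingers are shut to the left of the yellow nut at (386,223). The saddle's black stop is at (535,180) and the brass roller at (513,245). Descending, then swinging on an arc about the socket.

```bash
python3 -m crank '[[0,0,0.025,0,1],[0,0,0.025,0,1],[0,0,0.018,0,1],[0,0,0,0,1],[0,0,0,0,1]]'
python3 -m crank '[[0,0.003,0,0,1],[0,0.003,0,0,1],[0,0.003,0,0,1],[0,0.002,0,0,1],[0,0,0,0,1]]'
python3 -m crank '[[0,0.001,0,0,1],[0,0.001,0,0,1],[0,0.001,0,0,1],[0,0,0,0,1]]'
```

```text
time: 10.97
tcp_pos: [0.4289, -0.0735, 0.023]
eef_rot: [0.822, 0.569, -0.0, -0.0]
force: [1.0, 0.8, 0.3]
grip_width: -0.004
time: 11.38
tcp_pos: [0.4396, -0.0776, 0.0228]
eef_rot: [0.822, 0.569, 0.0, 0.0]
force: [-0.2, -0.0, 0.1]
grip_width: 0.003
time: 11.72
tcp_pos: [0.4417, -0.0785, 0.0223]
eef_rot: [0.822, 0.569, -0.0, -0.0]
force: [-0.9, 0.1, 0.5]
grip_width: -0.003
```

```bash
python3 -m crank '[[-0.0007,0.0042,0,-0.02,1],[-0.0007,0.0042,0,-0.02,1],[-0.0007,0.0042,0,-0.02,1],[0,0,0,0,1]]'
python3 -m crank '[[-0.0007,0.0042,0,-0.02,1],[-0.0007,0.0042,0,-0.02,1],[-0.0007,0.0042,0,-0.02,1],[-0.0007,0.0042,0,-0.02,1],[-0.0007,0.0042,0,-0.02,1],[0,0,0,0,1]]'
python3 - <<'E'
from h import *
a,d,p=save('wrist','w8');s=ctrl.observe();print(s['time'],s['tcp_pos'],s['force'])
E
```

```text
time: 12.05
tcp_pos: [0.4536, -0.085, 0.0223]
eef_rot: [0.804, 0.594, 0.0, 0.0]
force: [-0.2, -0.1, -0.6]
grip_width: -0.002
time: 12.55
tcp_pos: [0.4731, -0.0937, 0.0223]
eef_rot: [0.774, 0.634, 0.0, 0.0]
force: [-0.1, -0.1, 0.7]
grip_width: -0.001
12.6 [ 0.47272192 -0.09355583  0.02229199] [-0.63625472 -0.64512414 -0.02535392]
```

View pics/w8.png

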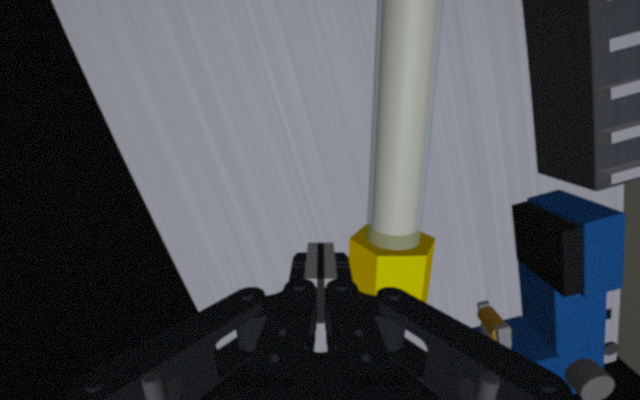

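The finger is at or almost at the yellow nut, with the nut's left edge at (350,240). The roller is at (490,320) and the stop at (550,250). Continuing the swing with force checks.

```bash
python3 -m crank '[[-0.0007,0.0042,0,-0.02,1],[-0.0007,0.0042,0,-0.02,1],[0,0,0,0,1]]'
python3 -m crank '[[-0.0007,0.0042,0,-0.02,1],[-0.0007,0.0042,0,-0.02,1],[0,0,0,0,1],[0,0,0,0,1]]'
python3 - <<'E'
from h import *
a,d,p=save('wrist','w9');s=ctrl.observe();print(s['time'],s['tcp_pos'],s['force'])
a,d,p=save('top','top9');cv2.imwrite('pics/top9z.png',cv2.resize(a[120:250,230:450,::-1],None,fx=3.5,fy=3.5))
E
```

```text
time: 12.85
tcp_pos: [0.481, -0.0966, 0.0224]
eef_rot: [0.761, 0.649, 0.0, 0.0]
force: [0.8, -0.2, -0.2]
grip_width: 0.0
time: 13.18
tcp_pos: [0.4887, -0.0991, 0.0223]
eef_rot: [0.748, 0.663, 0.0, 0.0]
force: [0.5, -0.3, 0.3]
grip_width: -0.004
13.2333 [ 0.48853911 -0.09902493  0.02228829] [ 0.29778191 -0.47052957 -0.25481136]
```

View pics/w9.png

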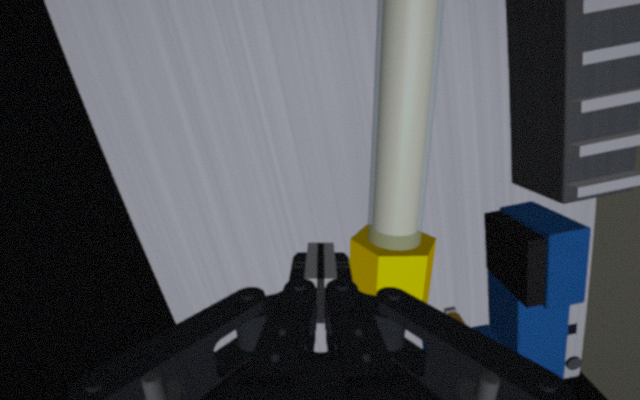

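View pics/top9z.png

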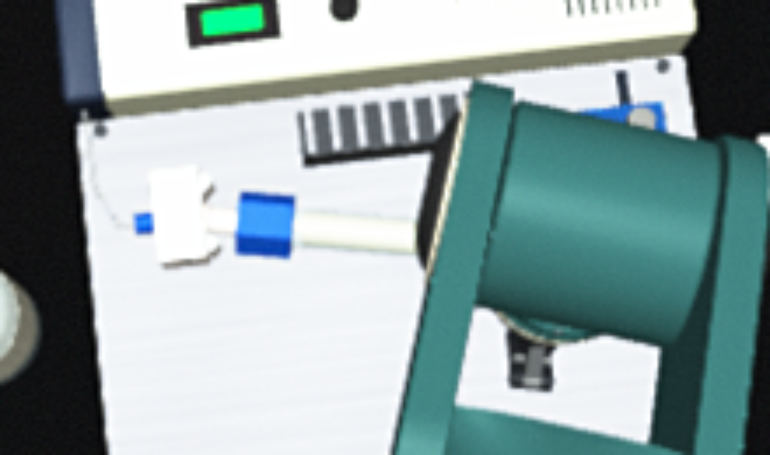

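The finger now carries the nut with less than 1 N, and the blue nut has stayed tight to the socket. I'll estimate the column heading and how far it is from the stop.

Run:
```python
from h import *
a,d,p=load('w9')
v,u=np.mgrid[0:400,0:640]; P=pts(p,np.c_[u.ravel(),v.ravel()],d.ravel()).reshape(400,640,3); z=P[...,2]
yaw=.0873; ex=np.array([np.cos(yaw),np.sin(yaw)]);ey=np.array([-np.sin(yaw),np.cos(yaw)])
# glass centre by rows
C=[]
for r in range(10,210,10):
    x=np.nonzero((z[r,350:470]>.030)&(z[r,350:470]<.055))[0]
    if len(x)>10: C.append(plane(p,[350+(x.min()+x.max())/2,r],.034)[0][:2])
C=np.array(C,np.float32);vx,vy,x0,y0=cv2.fitLine(C,cv2.DIST_HUBER,0,.001,.001).ravel()
dr=np.array([vx,vy])*np.sign(vy);print('heading',np.degrees(np.arctan2(dr[1],dr[0])),'rel',np.arctan2(dr[1],dr[0])-np.radians(95))
S=np.array([.5478,.1020]);Y=S-dr*.2085;print('Y lateral rel socket mm',1000*(Y-S)@ex)
# black stop: dark pixels
for uv in [(487,213),(546,240),(487,275),(546,305),(515,250)]:
    q=P[uv[1],uv[0]];print(uv,q,'H rel socket',1000*(q[:2]-S)@ex,1000*(q[:2]-S)@ey)
```

```text
heading 83.36708 rel -0.20303270573830212
Y lateral rel socket mm -42.04892682043673
(487, 213) [ 0.57950447 -0.08680741  0.01697412] H rel socket 15.121775551123925 -190.85267136069552
(546, 240) [ 0.58571739 -0.0867401   0.05288097] H rel socket 21.316900060286883 -191.32731644570063
(487, 275) [ 0.5811595  -0.12458683  0.0176878 ] H rel socket 13.476549319038854 -228.63252747395956
(546, 305) [ 0.58982362 -0.1200972   0.05280111] H rel socket 22.499113001497374 -224.91541179806194
(515, 250) [ 0.57776839 -0.0942799   0.04522138] H rel socket 12.740783274127715 -198.14533700387423
```

The stop face is about 13 mm beyond the socket line, so the saddle is offset by roughly -8 mm. That leaves about 34 mm of swing to the stop, with the roller at about 21 mm. Going on carefully.

```bash
python3 -m crank '[[-0.0007,0.0042,0,-0.02,1],[-0.0007,0.0042,0,-0.02,1],[0,0,0,0,1]]'
python3 -m crank '[[-0.0003,0.0021,0,-0.01,1],[-0.0003,0.0021,0,-0.01,1],[0,0,0,0,1]]'
python3 -m crank '[[-0.0002,0.001,0,-0.005,1],[-0.0002,0.001,0,-0.005,1],[0,0,0,0,1]]'
```

```text
time: 13.53
tcp_pos: [0.4973, -0.1015, 0.0224]
eef_rot: [0.734, 0.679, 0.0, 0.0]
force: [0.1, -0.2, 0.7]
grip_width: 0.004
time: 13.78
tcp_pos: [0.5011, -0.1023, 0.0223]
eef_rot: [0.728, 0.686, 0.0, 0.0]
force: [-0.5, -1.5, -0.3]
grip_width: -0.005
time: 14.03
tcp_pos: [0.5028, -0.1027, 0.0223]
eef_rot: [0.724, 0.689, 0.0, 0.0]
force: [-1.8, 0.3, 1.0]
grip_width: -0.0
```

```bash
for i in 1; do :; done; python3 -m crank '[[-0.0002,0.001,0,-0.005,1],[-0.0002,0.001,0,-0.005,1],[0,0,0,0,1]]'
python3 -m crank '[[-0.0002,0.001,0,-0.005,1],[-0.0002,0.001,0,-0.005,1],[0,0,0,0,1]]'
python3 -m crank '[[-0.0002,0.001,0,-0.005,1],[0,0,0,0,1]]'
```

```text
time: 14.28
tcp_pos: [0.5048, -0.1033, 0.0223]
eef_rot: [0.721, 0.693, 0.0, 0.0]
force: [-2.0, -0.0, 1.3]
grip_width: 0.0
time: 14.53
tcp_pos: [0.5069, -0.1037, 0.0223]
eef_rot: [0.717, 0.697, 0.0, 0.0]
force: [-0.2, -0.3, -0.3]
grip_width: 0.001
time: 14.7
tcp_pos: [0.5078, -0.104, 0.0223]
eef_rot: [0.716, 0.698, 0.0, 0.0]
force: [-1.3, -0.5, 0.3]
grip_width: 0.001
```

```bash
python3 -m crank '[[-0.0002,0.001,0,-0.005,1],[0,0,0,0,1]]'
python3 -m crank '[[-0.0002,0.001,0,-0.005,1],[0,0,0,0,1]]'
python3 -m crank '[[-0.0002,0.001,0,-0.005,1],[0,0,0,0,1]]'
```

```text
time: 14.87
tcp_pos: [0.5088, -0.1042, 0.0223]
eef_rot: [0.714, 0.7, 0.0, 0.0]
force: [-1.4, 0.2, 0.3]
grip_width: 0.005
time: 15.03
tcp_pos: [0.5098, -0.1044, 0.0223]
eef_rot: [0.712, 0.702, 0.0, 0.0]
force: [-2.0, 0.3, 0.5]
grip_width: -0.003
time: 15.2
tcp_pos: [0.5108, -0.1046, 0.0223]
eef_rot: [0.71, 0.704, 0.0, 0.0]
force: [-1.5, -0.7, 0.8]
grip_width: -0.003
```

```bash
python3 -m crank '[[-0.0002,0.001,0,-0.005,1],[0,0,0,0,1]]'
python3 -m crank '[[-0.0002,0.001,0,-0.005,1],[0,0,0,0,1]]'
```

```text
time: 15.37
tcp_pos: [0.5118, -0.1048, 0.0223]
eef_rot: [0.709, 0.705, 0.0, 0.0]
force: [-1.2, 0.5, 1.0]
grip_width: -0.003
time: 15.53
tcp_pos: [0.5128, -0.105, 0.0223]
eef_rot: [0.707, 0.707, 0.0, 0.0]
force: [0.1, -0.7, -0.0]
grip_width: 0.0
```

Run:
```python
from h import *
a,d,p=save('wrist','w10')
```

```text
(no output)
```

View pics/w10.png

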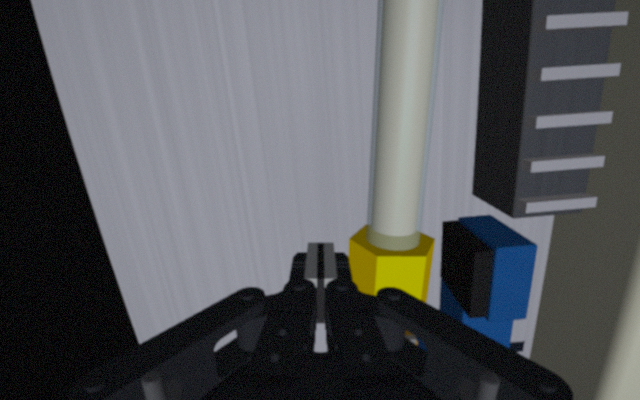

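The nut's right corner at (434,238) is about 10 mm short of the black stop's face at (443,250). Continuing in 1 mm steps.

```bash
python3 -m crank '[[-0.0002,0.001,0,-0.005,1],[0,0,0,0,1]]'
python3 -m crank '[[-0.0002,0.001,0,-0.005,1],[0,0,0,0,1]]'
```

```text
time: 15.75
tcp_pos: [0.5138, -0.1052, 0.0223]
eef_rot: [0.705, 0.709, 0.0, 0.0]
force: [-1.2, 0.1, 0.8]
grip_width: -0.002
time: 15.92
tcp_pos: [0.5146, -0.1054, 0.0223]
eef_rot: [0.703, 0.711, -0.0, -0.0]
force: [-2.8, 1.4, 2.1]
grip_width: 0.002
```

```bash
python3 -m crank '[[-0.0002,0.001,0,-0.005,1],[0,0,0,0,1]]'
```

```text
time: 16.08
tcp_pos: [0.5152, -0.1055, 0.0222]
eef_rot: [0.702, 0.713, -0.0, -0.001]
force: [-7.6, 2.1, 4.0]
grip_width: 0.006
```

```bash
python3 -m crank '[[-0.0002,0.001,0,-0.005,1],[0,0,0,0,1]]'
```

```text
time: 16.25
tcp_pos: [0.5161, -0.1055, 0.0222]
eef_rot: [0.7, 0.714, -0.0, -0.001]
force: [-9.0, 2.9, 5.0]
grip_width: 0.002
```

The roller is met: 9 N sideways, but also 2.9 N of friction dragging the column out of the socket. I'll shift a little towards the socket to reverse that.

```bash
python3 -m crank '[[0.0006,0,0,0,1],[0,0,0,0,1]]'
```

```text
time: 16.42
tcp_pos: [0.5163, -0.105, 0.0222]
eef_rot: [0.7, 0.714, -0.0, -0.0]
force: [-7.0, 1.5, 2.9]
grip_width: 0.001
```

```bash
python3 -m crank '[[0.0006,0,-0.0004,0,1],[0,0,0,0,1]]'
```

```text
time: 16.58
tcp_pos: [0.5164, -0.1044, 0.0225]
eef_rot: [0.7, 0.714, -0.0, -0.0]
force: [-4.7, -0.1, -0.8]
grip_width: -0.0
```

```bash
python3 -m crank '[[0.0001,0.0006,0,-0.003,1],[0,0,0,0,1]]'
```

```text
time: 16.75
tcp_pos: [0.517, -0.1045, 0.0225]
eef_rot: [0.699, 0.715, -0.0, -0.0]
force: [-5.4, -0.4, -0.8]
grip_width: 0.002
```

```bash
python3 -m crank '[[0.0001,0.0006,0,-0.003,1],[0,0,0,0,1]]'
```

```text
time: 16.92
tcp_pos: [0.5176, -0.1045, 0.0225]
eef_rot: [0.698, 0.716, -0.0, -0.0]
force: [-5.0, -1.1, -0.6]
grip_width: 0.001
```

```bash
python3 -m crank '[[0.0001,0.0006,0,-0.003,1],[0,0,0,0,1]]'
```

```text
time: 17.08
tcp_pos: [0.5183, -0.1044, 0.0226]
eef_rot: [0.697, 0.717, -0.0, -0.0]
force: [-4.5, -2.5, -1.4]
grip_width: 0.004
```

```bash
python3 -m crank '[[0,0.0006,0,-0.003,1],[0,0,0,0,1]]'
```

```text
time: 17.25
tcp_pos: [0.519, -0.1045, 0.0226]
eef_rot: [0.696, 0.718, -0.0, 0.0]
force: [-4.6, -2.2, -1.9]
grip_width: -0.001
```

```bash
python3 -m crank '[[0,0.0006,0,-0.003,1],[0,0,0,0,1]]'
```

```text
time: 17.42
tcp_pos: [0.5196, -0.1045, 0.0226]
eef_rot: [0.695, 0.719, -0.0, 0.0]
force: [-3.1, -3.0, -0.4]
grip_width: -0.003
```

```bash
python3 -m crank '[[0,0.0006,0,-0.003,1],[0,0,0,0,1]]'
```

```text
time: 17.58
tcp_pos: [0.5203, -0.1044, 0.0227]
eef_rot: [0.694, 0.72, -0.0, 0.0]
force: [-2.7, -2.3, -1.9]
grip_width: -0.0
```

```bash
python3 -m crank '[[0,0.0006,0,-0.003,1],[0,0,0,0,1]]'
```

```text
time: 17.75
tcp_pos: [0.521, -0.1042, 0.0227]
eef_rot: [0.692, 0.722, 0.0, 0.0]
force: [-3.2, -2.3, -1.3]
grip_width: -0.0
```

```bash
python3 -m crank '[[0,0.0006,0,-0.003,1],[0,0,0,0,1]]'
```

```text
time: 17.92
tcp_pos: [0.5216, -0.1041, 0.0228]
eef_rot: [0.691, 0.723, 0.0, 0.0]
force: [-3.4, -0.7, 0.3]
grip_width: -0.003
```

```bash
python3 -m crank '[[0,0.0006,0,-0.003,1],[0,0,0,0,1]]'
```

```text
time: 18.08
tcp_pos: [0.5222, -0.104, 0.0228]
eef_rot: [0.69, 0.724, 0.0, 0.0]
force: [-1.9, -1.4, -0.9]
grip_width: 0.0
```

```bash
python3 -m crank '[[0,0.0006,0,-0.003,1],[0,0,0,0,1]]'
```

```text
time: 18.25
tcp_pos: [0.5228, -0.104, 0.0228]
eef_rot: [0.689, 0.725, 0.0, 0.0]
force: [-1.3, -1.6, -0.7]
grip_width: 0.003
```

```bash
python3 -m crank '[[0,0.0006,0,-0.003,1],[0,0,0,0,1]]'
```

```text
time: 18.42
tcp_pos: [0.5234, -0.104, 0.0228]
eef_rot: [0.688, 0.726, 0.0, 0.0]
force: [-0.6, -0.3, -0.4]
grip_width: -0.0
```

The force has dropped to zero, so it has probably snapped. Taking a look.

Run:
```python
from h import *
a,d,p=save('wrist','w11')
a,d,p=save('scene','sc11');cv2.imwrite('pics/sc11z.png',cv2.resize(a[150:290,190:390,::-1],None,fx=4,fy=4))
```

```text
(no output)
```

View pics/w11.png

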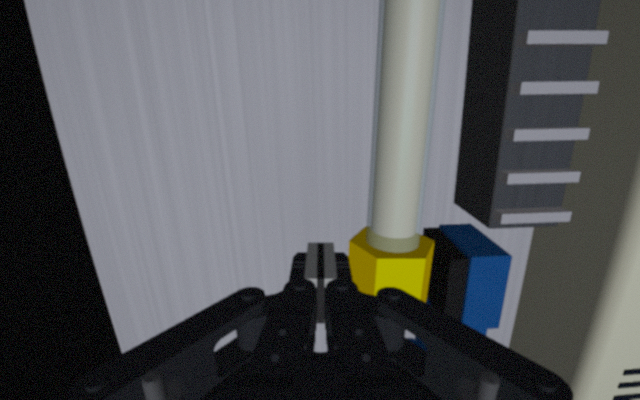

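View pics/sc11z.png

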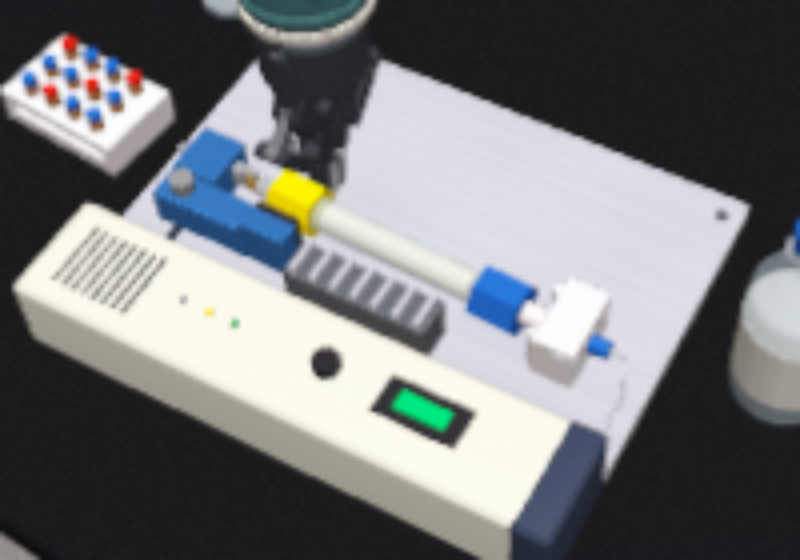

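It hasn't snapped yet: the nut is still at (350–434), touching the finger, with the stop just beyond at (425+). Continuing in small steps.

```bash
python3 -m crank '[[0,0.0006,0,-0.003,1],[0,0,0,0,1]]'
```

```text
time: 18.68
tcp_pos: [0.524, -0.104, 0.0228]
eef_rot: [0.687, 0.727, 0.0, 0.0]
force: [-0.2, -0.5, -0.6]
grip_width: 0.004
```

```bash
python3 -m crank '[[0,0.0006,0,-0.003,1],[0,0,0,0,1]]'
```

```text
time: 18.85
tcp_pos: [0.5244, -0.104, 0.0227]
eef_rot: [0.686, 0.728, -0.0, -0.0]
force: [-1.9, -1.5, 1.5]
grip_width: -0.001
```

```bash
python3 -m crank '[[0,0.0006,0,-0.003,1],[0,0,0,0,1]]'
python3 - <<'E'
from h import *
a,d,p=save('wrist','w12');print(ctrl.observe()['force'])
E
```

```text
time: 19.02
tcp_pos: [0.5247, -0.1041, 0.0227]
eef_rot: [0.685, 0.729, -0.0, -0.0]
force: [-6.0, -2.5, 3.6]
grip_width: -0.003
[-5.91150865 -1.65516446  2.59944141]
```

View pics/w12.png

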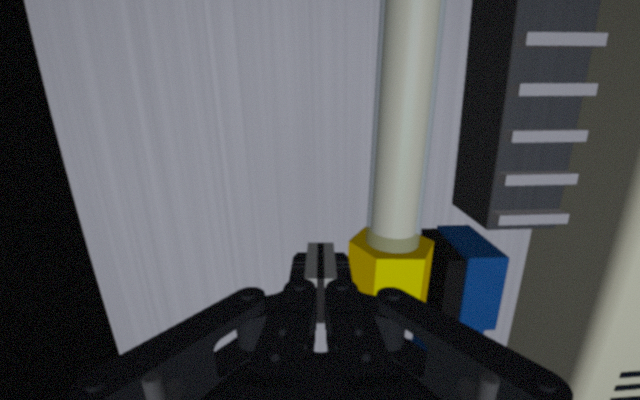

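A stiff rise to 6 N with little motion comes after a near-zero stretch, which is what reaching the stop should feel like. I'll back off and check that the column stays on its own.

```bash
python3 -m crank '[[0,-0.003,0,0,1],[0,-0.01,0,0,1],[0,-0.015,0,0,1],[0,0,-0.03,0,1],[0,0,-0.04,0,1],[0,0,-0.04,0,1],[-0.02,0,-0.04,0,1],[0,0,0,0,1]]'
python3 -m crank '[[0,0,0,0,1],[0,0,0,0,1]]'
python3 - <<'E'
from h import *
a,d,p=save('wrist','w13');print(ctrl.observe()['tcp_pos'])
cv2.imwrite('pics/w13.png',cv2.resize(a[:,:,::-1],None,fx=1.25,fy=1.25))
E
```

```text
time: 19.73
tcp_pos: [0.4999, -0.1263, 0.178]
eef_rot: [0.685, 0.729, 0.002, 0.005]
force: [1.6, 0.7, 0.8]
grip_width: -0.0
time: 19.9
tcp_pos: [0.4976, -0.1242, 0.1694]
eef_rot: [0.685, 0.729, 0.0, -0.0]
force: [-0.0, 0.1, -1.2]
grip_width: -0.003
[ 0.49746564 -0.12400677  0.16871101]
```

View pics/w13.png

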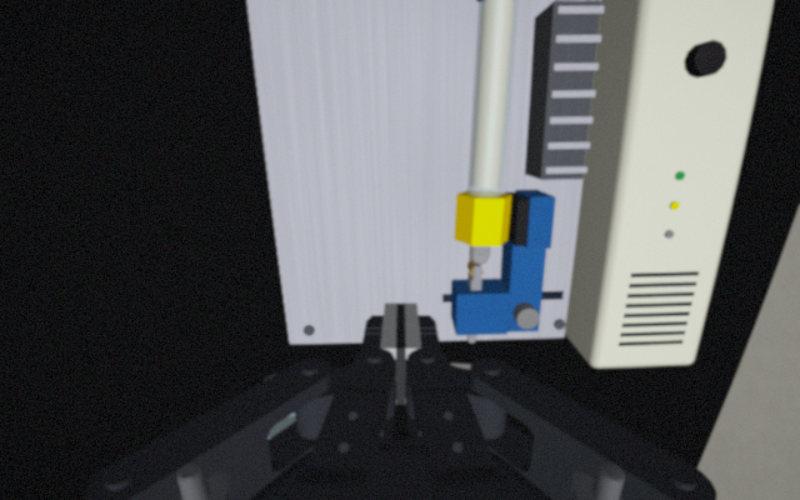

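The nut is against the black stop at (512,218), and the brass roller at (470,268) is now on the left of the spigot. I'll move the arm aside and check the angle, the inlet and whether it is at rest.

```bash
python3 -m crank '[[-0.04,0,-0.02,0,1],[-0.04,0,-0.01,0,1],[-0.04,0,0,0,1],[-0.04,0,0,0,1],[-0.04,0,0,0,1],[0,0,0,0,1],[0,0,0,0,1]]'
python3 - <<'E'
from h import *
a,d,p=save('top','top14');cv2.imwrite('pics/top14z.png',cv2.resize(a[120:250,230:450,::-1],None,fx=3.6,fy=3.6,interpolation=cv2.INTER_CUBIC))
a,d,p=save('scene','sc14');cv2.imwrite('pics/sc14z.png',cv2.resize(a[150:290,190:390,::-1],None,fx=4,fy=4))
E
python3 m6.py top14 '(394,180)' '(305,184)' '(262,155,292,210)'
```

```text
time: 20.53
tcp_pos: [0.5097, -0.3222, 0.1963]
eef_rot: [0.686, 0.728, -0.0, -0.002]
force: [-0.6, -0.4, -0.9]
grip_width: -0.004
(array([ 555.39569092, -104.06784821]), ((555.3956909179688, -104.0678482055664), (28.120697021484375, 35.11225891113281), 2.8136661052703857), np.float64(0.051651781068592584)) (array([548.96820068,  62.63447189]), ((548.9682006835938, 62.63447189331055), (32.86147689819336, 26.599651336669922), 88.22006225585938), np.float64(0.051975113880973756))
block ((546.2991943359375, 112.41281127929688), (55.6634407043457, 36.84508514404297), 5.1645050048828125)
dist 166.82618546577578 heading 92.20804206140008 rel to ey(95.0) -0.04872885860576231 mid [552.1819458  -20.71668816] inlet [547.36593759 104.19050165] Y [ 555.39903929 -104.15469095]
```

View pics/top14z.png

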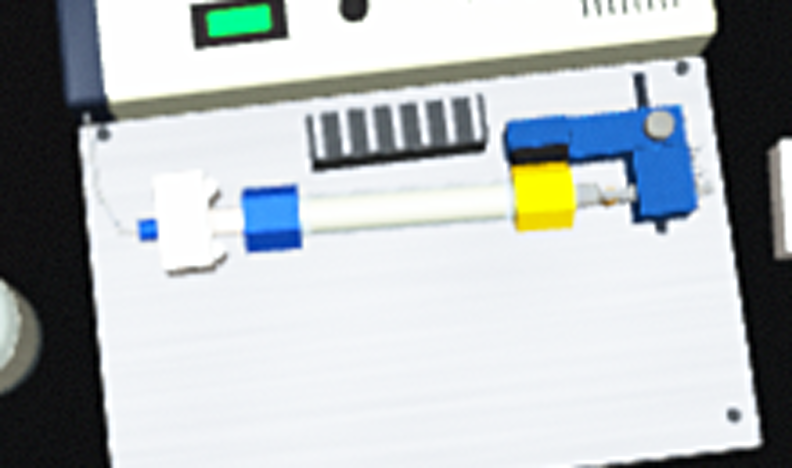

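View pics/sc14z.png

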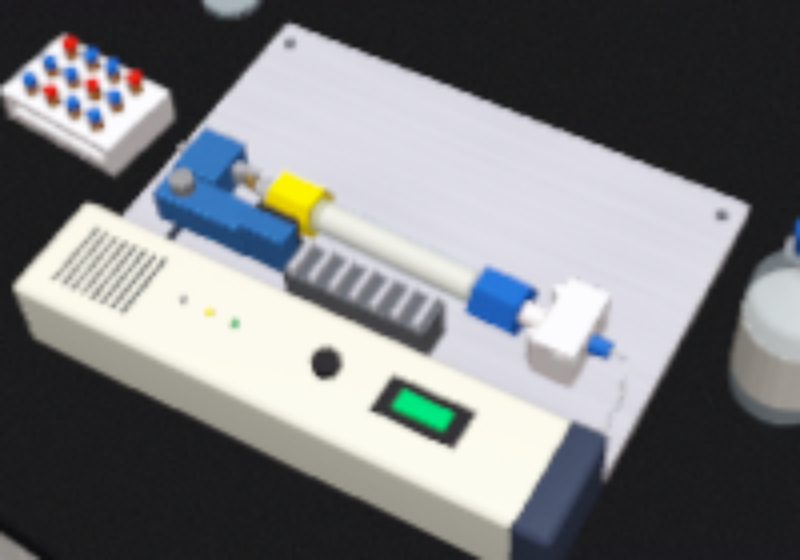

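The angle is 0.049 rad, the inlet still sits at the home position and the nut touches the black stop. As the snap itself was subtle, I'll take a close-up of the roller and saddle.

```bash
python3 -m crank '[[0.039,0.012,0.01,0,1],[0.039,0.012,0.01,0,1],[0.039,0.012,0.018,0,1],[0.035,0.011,0.018,0,1],[0,0,0,0,1],[0,0,0,0,1],[0,0,0,0,1]]'
python3 - <<'E'
from h import *
a,d,p=save('wrist','w15');print(ctrl.observe()['tcp_pos'])
cv2.imwrite('pics/w15z.png',cv2.resize(a[60:260,220:420,::-1],None,fx=3,fy=3,interpolation=cv2.INTER_CUBIC))
E
```

```text
time: 21.22
tcp_pos: [0.5471, -0.169, 0.1443]
eef_rot: [0.684, 0.729, -0.0, 0.0]
force: [-0.5, -0.3, 0.3]
grip_width: 0.001
[ 0.54714183 -0.16977505  0.14460689]
```

View pics/w15z.png

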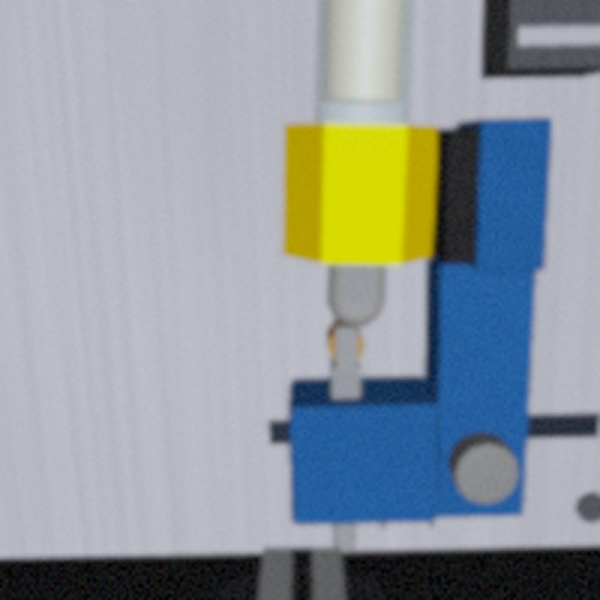

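The nut's corner meets the black stop at crop (440,190). The roller, at crop (346,345), is 2–3 mm behind the spigot's centreline at (356,300), so it has passed. I'd like to know it is fully seated, so I'll push once more, gently, and see if anything gives.

```bash
python3 -m crank '[[0.023,-0.011,0,0,1],[0.023,-0.010,0,0,1],[0.022,-0.010,0,0,1],[0,0,0.035,0,1],[0,0,0.035,0,1],[0,0,0.035,0,1],[0,0,0.016,0,1],[0,0,0,0,1]]'
python3 -m crank '[[0,0,0,0,1],[0,0,0,0,1],[0,0,0,0,1]]'
```

```text
time: 21.93
tcp_pos: [0.51, -0.1043, 0.0196]
eef_rot: [0.685, 0.728, -0.001, -0.002]
force: [0.2, -0.3, -0.7]
grip_width: -0.003
time: 22.18
tcp_pos: [0.5131, -0.1045, 0.0251]
eef_rot: [0.685, 0.729, 0.001, 0.001]
force: [0.3, -0.8, 0.8]
grip_width: 0.003
```

```bash
python3 -m crank '[[0,0.003,0,0,1],[0,0.003,0,0,1],[0,0.003,0,0,1],[0,0,0,0,1],[0,0,0,0,1]]'
python3 -m crank '[[0,0.0006,0,0,1],[0,0.0006,0,0,1],[0,0,0,0,1],[0,0,0,0,1]]'
```

```text
time: 22.6
tcp_pos: [0.5212, -0.1032, 0.023]
eef_rot: [0.685, 0.729, 0.0, 0.0]
force: [0.2, -0.0, -0.3]
grip_width: -0.006
time: 22.93
tcp_pos: [0.5222, -0.1032, 0.0229]
eef_rot: [0.685, 0.729, 0.0, -0.0]
force: [0.9, 0.7, -0.4]
grip_width: -0.001
```

```bash
python3 -m crank '[[0,0.0005,0,0,1],[0,0,0,0,1]]'
```

```text
time: 23.1
tcp_pos: [0.5227, -0.1032, 0.023]
eef_rot: [0.685, 0.729, 0.0, 0.0]
force: [0.2, -0.0, 0.3]
grip_width: -0.002
```

```bash
python3 -m crank '[[0,0.0005,0,0,1],[0,0,0,0,1]]'
```

```text
time: 23.27
tcp_pos: [0.5232, -0.1032, 0.023]
eef_rot: [0.685, 0.729, 0.0, -0.0]
force: [0.5, -0.3, -0.3]
grip_width: 0.001
```

```bash
python3 -m crank '[[0,0.0005,0,0,1],[0,0,0,0,1]]'; python3 -m crank '[[0,0.0005,0,0,1],[0,0,0,0,1]]'
```

```text
time: 23.43
tcp_pos: [0.5237, -0.1031, 0.0229]
eef_rot: [0.685, 0.729, -0.0, -0.0]
force: [0.4, -0.3, -0.0]
grip_width: -0.003
time: 23.6
tcp_pos: [0.5242, -0.1031, 0.023]
eef_rot: [0.685, 0.729, 0.0, 0.0]
force: [0.1, -0.5, -0.4]
grip_width: -0.001
```

```bash
python3 -m crank '[[0,0.0004,0,0,1],[0,0,0,0,1]]'
```

```text
time: 23.77
tcp_pos: [0.5245, -0.1031, 0.0229]
eef_rot: [0.685, 0.729, -0.0, -0.0]
force: [-2.0, 0.2, 1.3]
grip_width: -0.003
```

```bash
python3 -m crank '[[0,0.0004,0,0,1],[0,0,0,0,1]]'
```

```text
time: 23.93
tcp_pos: [0.5246, -0.1031, 0.0229]
eef_rot: [0.685, 0.729, -0.0, -0.0]
force: [-4.1, -0.7, 2.6]
grip_width: -0.003
```

```bash
python3 -m crank '[[0,0.0004,0,0,1],[0,0,0,0,1]]'
```

```text
time: 24.1
tcp_pos: [0.5248, -0.1031, 0.0228]
eef_rot: [0.685, 0.729, -0.001, -0.001]
force: [-7.3, -0.7, 3.2]
grip_width: -0.001
```

```bash
python3 -m crank '[[0,0.0003,0,0,1],[0,0,0,0,1]]'
```

```text
time: 24.27
tcp_pos: [0.5249, -0.1031, 0.0228]
eef_rot: [0.685, 0.729, -0.001, -0.001]
force: [-10.3, 0.0, 4.3]
grip_width: 0.002
```

The stop is hard: 10 N with only 0.4 mm of give, at the same place as before, so the column is seated. Withdrawing and doing a last check.

```bash
python3 -m crank '[[0,-0.003,0,0,1],[0,-0.01,0,0,1],[0,-0.015,0,0,1],[0,0,-0.03,0,1],[0,0,-0.04,0,1],[0,0,-0.04,0,1],[-0.03,0,-0.04,0,1],[-0.04,0,0,0,1]]'
python3 -m crank '[[-0.04,0,0,0,1],[-0.04,0,0,0,1],[-0.04,0,0,0,1],[0,0,0,0,1],[0,0,0,0,1],[0,0,0,0,1]]'
python3 - <<'E'
from h import *
a,d,p=save('top','top16')
cv2.imwrite('pics/top16.png',a[:,:,::-1])
a0=load('top0')[0]
hs=cv2.cvtColor(a,cv2.COLOR_RGB2HSV)
for n,(y0,y1,x0,x1) in dict(solvent=(185,240,190,250),rack=(150,200,440,505),spanner=(250,280,170,255)).items():
    print(n,abs(a[y0:y1,x0:x1].astype(int)-a0[y0:y1,x0:x1]).mean())
E
python3 m6.py top16 '(394,180)' '(305,184)' '(262,155,292,210)'|tail -1
```

```text
time: 24.93
tcp_pos: [0.5035, -0.1691, 0.1743]
eef_rot: [0.684, 0.73, 0.002, 0.005]
force: [1.5, 0.3, 1.5]
grip_width: -0.006
time: 25.43
tcp_pos: [0.5087, -0.2892, 0.1661]
eef_rot: [0.685, 0.728, 0.0, -0.0]
force: [-0.3, 0.0, 0.0]
grip_width: -0.001
solvent 1.8387878787878789
rack 48.45876923076923
spanner 2.0494117647058823
dist 166.82646503499228 heading 92.66253412939744 rel to ey(95.0) -0.04079647559501035 mid [551.78173828 -20.65546036] inlet [545.97508031 104.2095977 ] Y [ 555.66058581 -104.06531914]
```

View pics/top16.png

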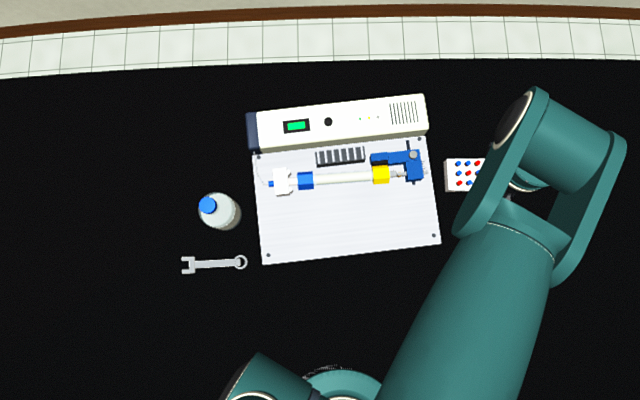

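The column lies seated from the socket at (281,182) to the saddle at (408,163), about 0.04 rad off the heater's y. The bottle and spanner haven't moved, and the visible part of the rack is where it was; the arm hides the rest. Handing in.

```bash
python3 -c "
from plant import close_job
print(close_job())"
```

```text
the job is handed in; nothing more can be done
None
```

The column is loaded and I handed the job in at about 25 s; it reports no verdict.

- **Inlet:** I gripped the glass, slid the ball in until it met a hard stop at about 13 N, then let go. At the end the top camera puts it at the home position along the socket. Across the socket its readings vary by a millimetre or two, about what the calibration allows.
- **Swing:** I pushed with shut fingers at the yellow nut. Roller resistance was about 5 N. It read briefly about 11 N in all while finger friction was dragging the column out of the socket, so I shifted the finger towards the socket and the force fell.
- **Seating:** I didn't see a clear snap, because the force just faded to zero before the stop. After I backed off, the close-up showed the spigot past the roller and the nut against the stop. A second push met no resistance until the same place, then a hard stop at about 11 N in all.
- **Last checks:** The column stayed put with nothing touching it, 0.04 to 0.05 rad off the heater's axis. The contact force on the stop can't be measured directly.
- **Bystanders:** The bottle and spanner had not moved in the last top view. The arm hid the beaker and part of the rack in that view. I kept clear of both and felt no contact.

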